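# Start the end cap of a clay extruder cleanly and close it

### The arm

A 7-joint arm with a two-finger parallel gripper is mounted at the origin on the work surface. World frame = base frame: x ahead of the robot, y to its left, z up, the work surface at z = 0. Lengths are in mm, angles in degrees, forces in N, time in s.
With the tool pointing down it reaches from about 425 to 1025 mm from the base axis. Payload 3.6 kg.
Tool frame: the origin (TCP) lies on the centre line of the jaws, within the pads' length; the fingertips stand 11 mm ahead of it and the grasp point (between the pads) lies 8 mm behind it; z points along the fingers, y is the direction in which the jaws open and shut (so a half turn about z gives the same grasp; the last joint's range is limited). The gripper opens to 85 mm and grips with 20 to 120 N. Pads are 22 mm wide; open, the fingers measure 114 mm over their backs; the gripper's body (76 mm by 85 mm) begins 54 mm behind the grasp point. The pads swing forward as they close: fully open they stand 13 mm farther back than shut.
Start: joints at [-78.237, 33.873, 2.773, 92.16, -1.908, 54.013, -1.931], TCP at [213.416, 692.88, 242.302] pointing down, gripper open.
Joint ranges: [-153.93, 153.93], [-27.13, 128.08], [-72.61, 78.16], [10.71, 143.7], [-87.88, 267.88], [4.46, 118.87], [-176.78, 176.78]. Speed limits (degrees/s): [147.25, 147.25, 180, 180, 180, 180, 180].

### API

Orientations are given as [roll, pitch, yaw] about the fixed x, y, z axes, in that order (R = Rz(yaw) Ry(pitch) Rx(roll)).
In Python, from bench import ctrl, viewer, job gives the robot as it stands.
- The arm moves only by the tool play_rows, never from a script. Its arguments are lists of equal length, an entry for each row: "offset": the shift along the tool's x, y, z in cm, a list of three; "yaw": the turn about the tool's z in rad; "jaw": the gripper's target within -1 to 1 (fully open at 1, half-way at 0, shut at -1). In form: {"offset": [[tx, ty, tz], ...], "yaw": [yaw, ...], "jaw": [jaw, ...]}. A call has 1 to 8 rows; each row is the pose to reach, as a shift and turn from the pose commanded when the call began, along the tool's axes at that moment; what a row does not reach only later rows make up. A row lasts 1/12 s, in which the tool goes at most 41.7 mm and 7.16 degrees, less where a joint would pass 70% of its speed; a pose out of reach is approached as far as the arm can. A call with a gripper value outside its range is refused whole. The fingers move at their own pace and stop on an object; "squeeze" is the grip in N (left out, the last holds). Time passes only in rows, so rows that repeat a pose let the fingers close. It gives the time, the measured TCP pose, the force and the opening at its end, in the units of the state.
- ctrl.get_state(): the state, without advancing time (a new reading comes with each control period).
- viewer.grab_frame(name): name is "scene" or "top" or "wrist"; returns (picture, depth): 420x560x3 uint8, red, green, blue; 420x560 float32, mm along the optical axis (not along the pixel's ray), 0 where there is no reading.
- viewer.camera_model(name): a dict with "K" (3x3 intrinsics, pixels), "world_from_camera" (4x4, takes a point from camera to world coordinates); the wrist camera has in their place "tool_from_camera" (4x4, takes a point from camera to tool coordinates, whose origin is the TCP and whose axes are the flange's). Camera axes: x right, y down, z forward; pixel columns grow to the right and rows downward; lengths in mm; the calibration is good to about 2 mm. A picture is of the moment at which its call begins: read the wrist's pose just before it. camera_model takes no time and is no camera call.
- job.job_done(): hands the job in, once; it reports no verdict.
The state is a dict: "time_s": time; "joint_positions": joint angles; "qvel": joint speeds; "joint_torque": joint torques, N m; "ee_pos": TCP position; "tool_rot": TCP orientation; "wrist_force": force on the tool from outside, world axes, zero at the start; "ft_torque": the same for the moment, N m; "opening": finger opening in mm.
Only numpy, scipy, OpenCV 4.12 (cv2) and the standard library are available. Lean on these libraries where they do the work, as an engineer would, in place of code of your own. Each camera call takes 0.05 s, during which the arm holds its last target. There are 200 camera calls.

### The job

The clay extruder stands filled, mouth up, in its stand. Pick up its twelve-sided end cap, set it level on the mouth, turn it backwards (anticlockwise) under a light press until you feel it drop into the thread, then screw it forwards (clockwise) until it is fully home and snug, and let go. Never force it: a cap that is not in its thread must not be pressed or twisted hard, nor the thread strained at the end; leave the things lying around where they are.

Things in the scene. Friction and masses are not known exactly. Their poses are not given: they have to be found in the camera images.
- mouth (a point): Centre of the clay extruder's open mouth, at its rim; z up. Upright aluminium barrel, 50 mm in diameter, full of red clay, rim 225 mm over the table. Its neck (40 mm, rim chamfered) carries a coarse right-hand four-start thread, 50 mm over the ridges. The barrel is clamped fast in the stand at any turn: where its thread starts is not given.
- cap_mid (a point): Centre of the loose end cap, half-way up; z up. Aluminium, twelve-sided, 60 mm across opposite flats, 27 mm high, about 110 g, standing skirt down. Flats look along this point's x axis and every 30 degrees from it. In its top a dark die with a star-shaped opening; inside its lower edge four lugs, hidden from above, which pass over the neck with 1.2 mm to spare all round.
- thread_top (a point): Point on the barrel's axis 8 mm below the rim: top of the thread. A cap set down rides on the ridges, its lower edge 9 to 12.5 mm below the rim; clockwise is blocked there. Turned back under some 6 N it rises up to 3 mm and within 1.35 rad falls some 7 mm (edge 16 to 17 mm below the rim); a few degrees on is a hard stop. If it chances to fall in at once, turning back only meets that stop.
- thread_home (a point): Point on the barrel's axis 19.3 mm below the rim: here lies the cap's lower edge when it is home, die on rim. From the drop, 0.8 to 1.25 rad clockwise (0.064 mm down per degree) bring it home; the last 0.2 to 0.4 rad turn freely at full depth, then it tightens within some 0.1 to 0.2 rad up to an end stop. 0.4 to 1 N m is snug: it stays tight when let go. Take small steps there.
- stand: Heavy fixed stand of the extruder; origin on the table under the barrel's axis, x to the post. Dark base plate 150 x 120 x 12 mm reaching from x -55 to +95 mm, post 162 mm high at x 62 mm, grey split collar round the barrel (70 mm wide, 125 to 155 mm over the table) with two ears towards -x.
- bowl_mid (a point): Bystander: white glaze bowl, 124 mm wide, 48 mm high; the point is on its axis half-way up.
- jar_mid (a point): Bystander: small closed glaze jar, 64 mm wide, 70 mm high; the point is half-way up.
- tile_mid (a point): Bystander: bare red tile, 100 x 100 x 9 mm, lying flat; the point is its centre.
- brush_grip (a point): Bystander: flat glaze brush lying on the table; the point is on its handle.
- knife_grip (a point): Bystander: palette knife with a wooden handle lying on the table; the point is on its handle.
- die_center (a point): Bystander: spare blank die, a dark steel disc 37 mm wide and 5 mm thick, lying flat; the point is its centre.
There are look-alikes about, which are no part of the job. Of the things shaped like the part that bears cap_mid, the aluminium one is meant.

How it is judged:
By the outcome, as a careful person would: the job done as asked, in the order asked, and still so for the second after the job is handed in, with the robot touching nothing.
It also fails if it takes over 54 s, if anything falls off the work surface, if the arm or the gripper's body presses on something with over 40 N, if the wrist force passes 120 N, or if a joint passes its speed limit or range.

## Working session

There is one attempt and no reset: what is moved stays moved. The work goes in short steps, Python scripts to look and compute and a tool call to move; the robot and the scene stay as the last step left them, time stands still between calls to the robot, and variables do not carry over. Pictures are saved under pics/ and viewed, on a budget of 10 in all, crops included, one or two more only if the job needs it, and the job is handed in when it is done.

Besides the shell and the picture viewer there is one more tool, called as a command line: name --pt "numbers of a row" for each row, then --argument value for the rest. play_rows: Moves the arm, as the interface text tells. Its arguments: {"type":"object","properties":{"offset":{"type":"array","items":{"type":"array","items":{"type":"number"}}},"yaw":{"type":"array","items":{"type":"number"}},"jaw":{"type":"array","items":{"type":"number"}},"squeeze":{"type":"number"}},"required":["offset","yaw","jaw"]}

```bash
ls; mkdir -p pics; python3 - <<'E'
from bench import ctrl,viewer,job
import cv2,numpy as np
s=ctrl.get_state();print(s)
for n in("scene","top"):
    p,d=viewer.grab_frame(n);np.savez(f"pics/{n}0.npz",p=p,d=d,**{k:np.array(v) for k,v in viewer.camera_model(n).items()})
    cv2.imwrite(f"pics/{n}0.png",p[...,::-1]);print(viewer.camera_model(n))
print(viewer.camera_model("wrist"))
E
```

```text
pics
{'time_s': 0.0, 'joint_positions': array([-78.23817968,  33.92529472,   2.76700209,  92.23673839,
        -1.90688338,  54.01267636,  -1.93292241]), 'qvel': array([ 0.09454891,  0.12793331, -0.01765332, -0.02970949,  0.00366595,
       -0.06922376,  0.09582834]), 'joint_torque': array([-4.82656178e-04, -5.48706079e+01,  1.54635608e+00, -1.98118418e+01,
        9.39909951e-03,  8.81263870e-03, -5.86395700e-06]), 'ee_pos': array([213.16396229, 692.11027333, 241.14404251]), 'tool_rot': array([-1.79871613e+02,  7.88609968e-03,  1.62884513e+02]), 'wrist_force': array([0.09527955, 0.22116401, 0.41286039]), 'ft_torque': array([-0.0040358 , -0.01812033,  0.01907989]), 'opening': 85.09472090562606}
{'K': array([[476.27378659,   0.        , 282.57955773],
       [  0.        , 476.27378659, 215.49693007],
       [  0.        ,   0.        ,   1.        ]]), 'world_from_camera': array([[-6.45292009e-01,  5.44545271e-01, -5.35787897e-01,
         1.16434671e+03],
       [ 7.63935268e-01,  4.58997792e-01, -4.53568003e-01,
         4.94518226e+02],
       [-1.06284946e-03, -7.01991078e-01, -7
[... 474 characters left out ...]
+01],
       [-6.03018704e-03, -1.72228847e-01, -9.85038507e-01,
         1.08028502e+03],
       [ 0.00000000e+00,  0.00000000e+00,  0.00000000e+00,
         1.00000000e+00]])}
{'K': array([[373.3259625 ,   0.        , 277.22301881],
       [  0.        , 373.3259625 , 215.95070843],
       [  0.        ,   0.        ,   1.        ]]), 'tool_from_camera': array([[-5.62122622e-04, -9.53238813e-01, -3.02217552e-01,
         7.74803129e+01],
       [ 9.99999835e-01, -5.71643865e-04, -5.69437783e-05,
         8.04834095e-01],
       [-1.18479790e-04, -3.02217535e-01,  9.53238977e-01,
        -1.31768014e+02],
       [ 0.00000000e+00,  0.00000000e+00,  0.00000000e+00,
         1.00000000e+00]])}
```

View pics/top0.png

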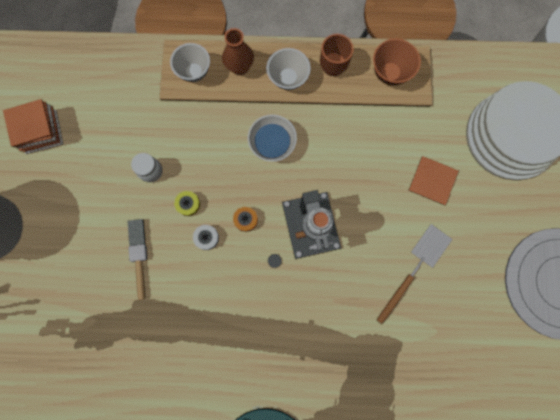

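View pics/scene0.png

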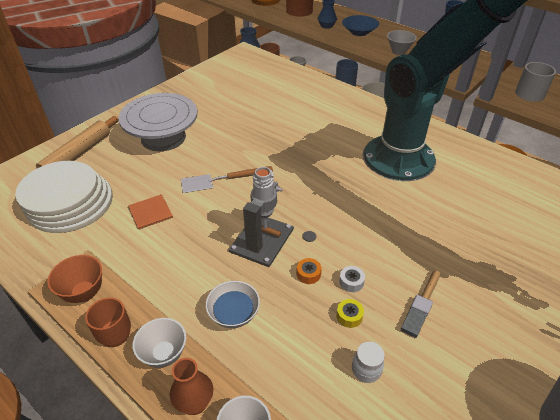

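The top view shows the aluminium cap at about (205,237), with orange (245,219) and yellow (187,203) look-alikes, and the extruder mouth at (319,221). The scene view agrees: silver cap at (352,278), barrel mouth at (263,173).

```bash
cat > h.py <<'E'
import numpy as np,cv2
def cloud(d,K,T):
    v,u=np.mgrid[:d.shape[0],:d.shape[1]]
    c=np.stack([(u-K[0,2])/K[0,0]*d,(v-K[1,2])/K[1,1]*d,d],-1)
    return c@T[:3,:3].T+T[:3,3]
def ray(u,v,z,K,T):
    r=T[:3,:3]@np.linalg.inv(K)@np.array([u,v,1.]); return T[:3,3]+r*(z-T[2,3])/r[2]
def wristT(s,M):
    from scipy.spatial.transform import Rotation as R
    T=np.eye(4);T[:3,:3]=R.from_euler('xyz',s['tool_rot'],degrees=True).as_matrix();T[:3,3]=s['ee_pos'];return T@M
E
python3 - <<'E'
from h import *
for n,cap,mo in(("top",(205,237),(319,221)),("scene",(352,278),(263,173))):
    f=np.load(f"pics/{n}0.npz");P=cloud(f['d'].astype(float),f['K'],f['world_from_camera'])
    for nm,(u,v),lo,hi,z in(("cap",cap,19,35,27),("mouth",mo,213,232,225)):
        print(n,nm,"ray",ray(u,v,z,f['K'],f['world_from_camera']).round(1))
        q=P[v-25:v+26,u-25:u+26].reshape(-1,3);q=q[(q[:,2]>lo)&(q[:,2]<hi)&(np.hypot(*(q[:,:2]-ray(u,v,z,f['K'],f['world_from_camera'])[:2]).T)<42)]
        if len(q):print(len(q),q.min(0).round(1),q.max(0).round(1),((q.min(0)+q.max(0))/2).round(1),np.median(q,0).round(1))
E
```

```text
top cap ray [510.2 164.2  27. ]
487 [480.7 134.4  19.7] [540.7 195.   33.2] [510.7 164.7  26.4] [510.4 164.   26.4]
top mouth ray [ 527.5 -100.2  225. ]
397 [ 506.3 -127.5  213.2] [555.8 -78.4 227.1] [ 531.  -103.   220.1] [ 530.7 -102.4  218.4]
scene cap ray [518.2 168.2  27. ]
437 [478.9 132.4  19.2] [542.9 194.2  32.3] [510.9 163.3  25.8] [513.6 165.3  26.6]
scene mouth ray [534.8 -99.  225. ]
232 [ 509.3 -123.1  213. ] [557.2 -78.3 227.5] [ 533.3 -100.7  220.2] [ 533.6 -101.5  219.5]
```

```bash
cat >> h.py <<'E'
def off(cur,yawdeg,tgt):
    a=np.radians(yawdeg);R=np.array([[np.cos(a),np.sin(a),0],[np.sin(a),-np.cos(a),0],[0,0,-1]])
    return (R.T@(np.array(tgt)-np.array(cur))/10).round(2)
E
python3 - <<'E'
from h import *
f=np.load("pics/top0.npz")
for n,u,v,z in(("or",245,219,27),("yel",187,203,27),("die",275,261,5),("jar",147,162,70)): print(n,ray(u,v,z,f['K'],f['world_from_camera']).round(0))
print(off([213.4,692.9,242.3],162.88,[510.5,164,150]))
E
```

```text
or [558.  67.  27.]
yel [594. 214.  27.]
die [457. -10.   5.]
jar [686. 309.  70.]
[-43.96 -41.8    9.23]
```

play_rows --pt "-2.7 -2.6 0" --pt "-5.5 -5.2 0.5" --pt "-8.2 -7.8 1" --pt "-11 -10.4 1.5" --pt "-13.7 -13 2" --pt "-16.5 -15.7 2.5" --pt "-19.2 -18.3 3" --pt "-22 -20.9 3.5" --yaw '[0.06,0.12,0.18,0.24,0.3,0.36,0.42,0.48]' --jaw '[1,1,1,1,1,1,1,1]' --squeeze 40

```text
time_s: 0.77
ee_pos: [362.3, 426.5, 206.9]
tool_rot: [-180.0, -0.0, 135.2]
wrist_force: [1.2, 0.4, 0.1]
opening: 85.5
```

```bash
python3 - <<'E'
from h import *
from bench import ctrl
s=ctrl.get_state();print(s['ee_pos'],s['tool_rot'],s['time_s'],s['joint_positions'])
a=s['tool_rot'][2];print(off(s['ee_pos'],a,[510.5,164,150]),a)
E
```

```text
[362.32637345 426.51518289 206.92136786] [-1.79966474e+02 -8.61961777e-04  1.35238235e+02] 0.7667 [-62.0417929   24.97377389  10.37302105 115.82044949  -6.82887014
  39.79892556  -2.12284169]
[-29.01  -8.21   5.69] 135.23823497280293
```

play_rows --pt "-3.6 -1 0.7" --pt "-7.2 -2 1.4" --pt "-10.8 -3.1 2.1" --pt "-14.5 -4.1 2.8" --pt "-18.1 -5.1 3.5" --pt "-21.7 -6.2 4.2" --pt "-25.4 -7.2 5" --pt "-29 -8.2 5.7" --yaw '[0.06,0.12,0.18,0.24,0.3,0.36,0.42,0.48]' --jaw '[1,1,1,1,1,1,1,1]'

```text
time_s: 1.43
ee_pos: [511.4, 164.5, 149.7]
tool_rot: [-180.0, 0.0, 107.7]
wrist_force: [0.0, 1.0, -0.2]
opening: 84.9
```

play_rows --pt "0 0 0" --pt "0 0 0" --yaw '[0,0]' --jaw '[1,1]'

```text
time_s: 1.6
ee_pos: [511.8, 163.1, 149.8]
tool_rot: [-179.9, 0.1, 107.5]
wrist_force: [-0.7, 0.0, -0.3]
opening: 85.1
```

```bash
python3 - <<'E'
from h import *
from bench import ctrl,viewer
s=ctrl.get_state();print(s['ee_pos'],s['tool_rot'],s['time_s'],s['joint_positions'])
M=viewer.camera_model("wrist");p,d=viewer.grab_frame("wrist");T=wristT(s,M['tool_from_camera'])
np.savez("pics/w1.npz",p=p,d=d,K=M['K'],T=T)
P=cloud(d.astype(float),M['K'],T)
m=((abs(P[...,2]-27)<5)&(np.hypot(P[...,0]-510.5,P[...,1]-164)<45)).astype(np.uint8)
cs=cv2.findContours(m,0,cv2.CHAIN_APPROX_NONE)[0];c=max(cs,key=cv2.contourArea);h=cv2.convexHull(c)
print(cv2.contourArea(c))
Q=np.array([ray(u,v,27,M['K'],T)[:2] for u,v in h[:,0]]).astype(np.float32)
w=np.array([np.ptp(Q@[np.cos(t),np.sin(t)]) for t in np.radians(np.arange(180))])
print((Q.max(0)+Q.min(0))/2,cv2.minEnclosingCircle(Q))
f=w.reshape(6,30).mean(0);print(f.round(1), 'flat normal deg mod30',f.argmin())
ap=cv2.approxPolyDP(h,5,True);print(len(ap))
cv2.drawContours(p,[h],-1,(255,0,0),1);cv2.imwrite("pics/w1.png",p[...,::-1])
E
```

```text
[511.78573261 163.0514791  149.79752314] [-1.79939059e+02  9.06795278e-02  1.07538361e+02] 1.6 [-34.17208844  29.03547408  15.73150919 121.06155206 -14.33556301
  31.69193715   9.47825942]
5476.0
[509.7528  166.16263] ((509.6246643066406, 166.09567260742188), 31.191957473754883)
[60.4 60.6 60.8 61.  61.1 61.3 61.4 61.6 61.7 61.8 61.8 61.9 61.9 61.9
 61.9 61.9 61.9 61.9 61.8 61.7 61.7 61.6 61.5 61.4 61.3 61.1 61.  60.8
 60.6 60.4] flat normal deg mod30 29
11
```

View pics/w1.png

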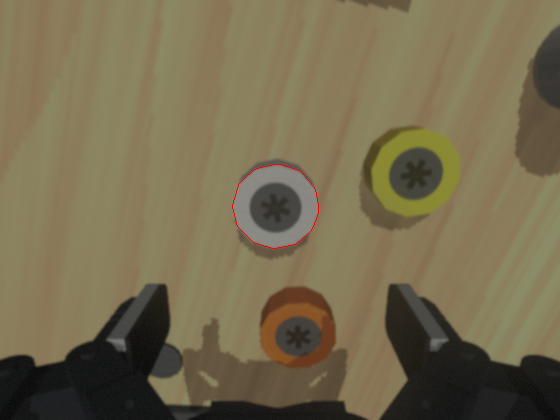

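The wrist view shows the cap at (276,207) with its hull fitting the twelve-gon (60.4–61.9 mm wide). Flats lie at 0 mod 30° in world axes and the centre is at (509.7,166.1). I'll use yaw 89.5°, which keeps the fingers clear of the yellow and orange caps.

play_rows --pt "0.1 0 2" --pt "0.2 -0.05 5" --pt "0.35 -0.1 8" --pt "0.35 -0.1 10.5" --pt "0.35 -0.1 12" --pt "0.35 -0.1 13" --pt "0.35 -0.1 13.5" --pt "0.35 -0.1 13.5" --yaw '[0.1,0.2,0.315,0.315,0.315,0.315,0.315,0.315]' --jaw '[1,1,1,1,1,1,1,1]'

```text
time_s: 2.32
ee_pos: [508.3, 170.4, 14.8]
tool_rot: [-179.9, -0.0, 89.9]
wrist_force: [0.5, 0.1, 0.1]
opening: 85.5
```

play_rows --pt "0 0 0" --pt "0 0 0" --pt "0 0 0" --pt "0 0 0" --pt "0 0 0" --pt "0 0 0" --pt "0 0 0" --pt "0 0 0" --yaw '[0,0,0,0,0,0,0,0]' --jaw '[0.5,0.3,0,-0.3,-0.6,-1,-1,-1]' --squeeze 50

```text
time_s: 2.98
ee_pos: [509.7, 169.8, 16.8]
tool_rot: [179.9, -0.1, 89.8]
wrist_force: [-0.5, 0.7, 5.8]
opening: 58.5
```

play_rows --pt "0 0 -0.3" --pt "0 0 -1" --pt "0 0 -2.5" --pt "0 0 -5" --pt "0 0 -8" --pt "0 0 -11" --pt "0 0 -13" --pt "0 0 -13" --yaw '[0,0,0,0,0,0,0,0]' --jaw '[-1,-1,-1,-1,-1,-1,-1,-1]'

```text
time_s: 3.65
ee_pos: [511.5, 169.9, 149.7]
tool_rot: [179.6, -0.2, 89.8]
wrist_force: [0.7, 0.3, 0.0]
opening: 58.4
```

```bash
python3 - <<'E'
from h import *
from bench import ctrl,viewer
M=viewer.camera_model("wrist")
for i in range(3):
    s=ctrl.get_state();print(s['ee_pos'],s['tool_rot'],s['wrist_force'],s['opening']);p,d=viewer.grab_frame("wrist")
np.savez("pics/w2.npz",p=p,d=d,K=M['K'],T=M['tool_from_camera'])
cv2.imwrite("pics/w2.png",p[...,::-1])
P=cloud(d.astype(float),M['K'],M['tool_from_camera'])
m=(abs(P[...,0])<40)&(abs(P[...,1])<29)&(P[...,2]>-30)&(P[...,2]<20)
q=P[m];print(len(q));print(np.histogram(q[:,2],np.arange(-30,21,3)))
E
```

```text
[511.48649349 169.91994374 149.71100801] [179.55933121  -0.1828897   89.811032  ] [0.65811934 0.3344525  0.00227644] 58.41046707570389
[510.31745908 169.79701724 147.78776368] [ 1.79719686e+02 -1.23456099e-01  8.98298223e+01] [-0.03885977 -0.07035873 -0.81947571] 58.792861844031805
[509.06054242 169.63941718 146.2648462 ] [ 1.79902867e+02 -5.79910166e-02  8.98491808e+01] [-0.00153987  0.87465106 -0.79296245] 58.82422757914994
20550
(array([    4,     9,     6,     2,     3,   171, 17371,   506,   384,
         392,   346,   317,   315,   288,   264,   172]), array([-30, -27, -24, -21, -18, -15, -12,  -9,  -6,  -3,   0,   3,   6,
         9,  12,  15,  18]))
```

View pics/w2.png

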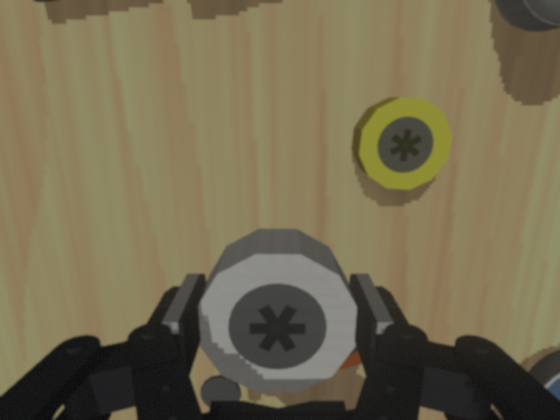

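The wrist view shows the cap held between the pads, top face centred near (278,326). Next I fit its top plane and centre in the tool frame.

```bash
python3 - <<'E'
from h import *
f=np.load("pics/w2.npz");P=cloud(f['d'].astype(float),f['K'],f['T'])
m=(abs(P[...,0])<42)&(abs(P[...,1])<33)&(P[...,2]>-13)&(P[...,2]<-7.5)
q=P[m];A=np.c_[q[:,:2],np.ones(len(q))]
for _ in range(5):
    c=np.linalg.lstsq(A,q[:,2],rcond=None)[0];k=abs(A@c-q[:,2])<.8;A,q=A[k],q[k]
print("plane",c,"tilt deg",np.degrees(c[:2]),len(q))
g=cv2.cvtColor(f['p'],cv2.COLOR_RGB2GRAY)
# die: dark disc on top
w=np.zeros_like(g);w[270:385,215:340]=1
d=((g<100)&(w>0)).astype(np.uint8);d=cv2.morphologyEx(d,cv2.MORPH_OPEN,np.ones((5,5)))
h=cv2.convexHull(max(cv2.findContours(d,0,1)[0],key=cv2.contourArea))
zt=c[2]
D=np.array([ray(u,v,zt,f['K'],f['T'])[:2] for u,v in h[:,0]]).astype(np.float32)
print("die",cv2.minEnclosingCircle(D),D.min(0),D.max(0))
print("top x range",q[:,:2].min(0),q[:,:2].max(0))
E
```

```text
plane [ 1.85962884e-03  1.29005480e-03 -1.04848530e+01] tilt deg [0.10654888 0.0739147 ] 14004
die ((-15.045576095581055, -0.0836227759718895), 29.02016830444336) [-30.397892 -24.73637 ] [13.865452 24.543007]
top x range [-34.40229451 -32.81972498] [26.46970121 32.84499681]
```

play_rows --pt "-0.5 0 -2" --pt "-2 0.1 -4.5" --pt "-4 0.2 -7" --pt "-6 0.3 -9.5" --pt "-8.5 0.4 -12" --pt "-11 0.6 -14" --pt "-13 0.7 -15" --pt "-15 0.8 -15.4" --yaw '[0,0,0,0,0,0,0,0]' --jaw '[-1,-1,-1,-1,-1,-1,-1,-1]'

```text
time_s: 4.47
ee_pos: [516.6, 17.9, 299.8]
tool_rot: [180.0, -0.0, 89.8]
wrist_force: [0.1, 0.0, -1.2]
opening: 58.6
```

play_rows --pt "-2.5 0.1 0" --pt "-5.5 0.3 0" --pt "-8.5 0.5 0" --pt "-11.5 0.7 0" --pt "-14.5 0.8 0" --pt "-16.5 0.9 0" --pt "-17.8 0.9 0" --pt "-18.1 0.9 0" --yaw '[0,0,0,0,0,0,0,0]' --jaw '[-1,-1,-1,-1,-1,-1,-1,-1]'

```text
time_s: 5.13
ee_pos: [523.5, -164.9, 297.7]
tool_rot: [-179.8, 0.1, 89.5]
wrist_force: [-0.4, -0.9, -2.0]
opening: 58.5
```

play_rows --pt "0 0 0" --pt "0 0 0" --pt "0 0 0" --yaw '[0,0,0]' --jaw '[-1,-1,-1]'

```text
time_s: 5.38
ee_pos: [524.8, -159.9, 298.5]
tool_rot: [-179.9, -0.1, 90.0]
wrist_force: [0.6, 0.5, -0.8]
opening: 58.6
```

```bash
python3 - <<'E'
from h import *
from bench import ctrl,viewer
M=viewer.camera_model("wrist")
for i in range(2):
    s=ctrl.get_state();p,d=viewer.grab_frame("wrist");print(s['ee_pos'],s['tool_rot'],s['wrist_force'],s['joint_positions'].round(0))
np.savez("pics/w3.npz",p=p,d=d,K=M['K'],T=M['tool_from_camera'],ee=s['ee_pos'],rot=s['tool_rot'])
cv2.imwrite("pics/w3.png",p[...,::-1])
T=wristT(s,M['tool_from_camera']);P=cloud(d.astype(float),M['K'],T);Pt=cloud(d.astype(float),M['K'],M['tool_from_camera'])
m=(np.hypot(P[...,0]-530,P[...,1]+101.5)<40)&(P[...,2]>205)&(P[...,2]<240)
print(np.histogram(P[m][:,2],np.arange(205,241,2)))
E
```

```text
[ 524.83600302 -159.88142315  298.51104962] [-1.79909568e+02 -6.49020882e-02  8.99593869e+01] [ 0.59298872  0.54358939 -0.79548084] [-12.  20.  32. 113. -13.  51.  26.]
[ 524.97827222 -159.92760869  298.75077503] [-1.79938049e+02 -5.44620562e-02  8.99734674e+01] [ 1.52317811 -0.01574419  0.06298951] [-12.  20.  32. 113. -13.  51.  26.]
(array([   8,  291,  214,   31,  480,  720, 1309, 1602,  221,  668,  489,
          1,    0,    0,    0,    0,    0]), array([205, 207, 209, 211, 213, 215, 217, 219, 221, 223, 225, 227, 229,
       231, 233, 235, 237, 239]))
```

View pics/w3.png

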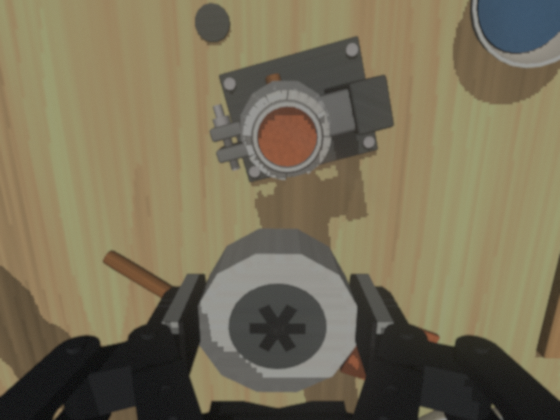

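The mouth ring is at about (288,136), clay red inside, with the held cap below it. I fit both in the tool frame from this one image.

```bash
python3 - <<'E'
from h import *
f=np.load("pics/w3.npz");K,T=f['K'],f['T'];p=f['p'];P=cloud(f['d'].astype(float),K,T)
h=298.7-225
print("expected rim tool z",h)
def circ(q):
    A=np.c_[2*q,np.ones(len(q))];c=np.linalg.lstsq(A,(q**2).sum(1),rcond=None)[0];return c[:2],np.sqrt(c[2]+c[:2]@c[:2])
box=np.zeros(p.shape[:2],bool);box[85:185,235:340]=1
m=box&(P[...,2]<h+3)
q=P[m];print("rim",len(q),np.median(q,0),q.min(0),q.max(0),circ(q[:,:2].copy()))
for zz in(h-1,h,h+1):pass
mm=cv2.morphologyEx(m.astype(np.uint8),cv2.MORPH_CLOSE,np.ones((3,3)))
c=cv2.findContours(mm,cv2.RETR_CCOMP,cv2.CHAIN_APPROX_NONE)
for k,hi in zip(*[c[0],c[1][0]]):
    if len(k)>40:
        r=np.array([ray(u,v,np.median(q[:,2]),K,T)[:2] for u,v in k[:,0]]);print("contour",hi[3],circ(r))
R=p.astype(int);red=(box&(R[...,0]>R[...,2]+50)).astype(np.uint8)
k=max(cv2.findContours(red,0,cv2.CHAIN_APPROX_NONE)[0],key=cv2.contourArea)
r=np.array([ray(u,v,np.median(q[:,2]),K,T)[:2] for u,v in k[:,0]]);print("red edge",circ(r))
# cap die
g=cv2.cvtColor(p,cv2.COLOR_RGB2GRAY);w=np.zeros_like(g);cv2.ellipse(w,(278,326),(58,48),0,0,360,1,-1)
print(g[326,310],g[326,340])
d=((g<(int(g[326,310])+int(g[326,340]))//2)&(w>0)).astype(np.uint8);k=max(cv2.findContours(d,0,cv2.CHAIN_APPROX_NONE)[0],key=cv2.contourArea)
k=cv2.convexHull(k)
r=np.array([ray(u,v,-10.5,K,T)[:2] for u,v in k[:,0]]);print("die",circ(r),cv2.boundingRect(k))
E
```

```text
expected rim tool z 73.69999999999999
rim 1338 [60.26195875  4.29056143 74.05991084] [  38.10918208  -14.2879632  -131.76550373] [78.08424956 25.19338522 76.69575145] (array([58.20326638,  5.35494735]), np.float64(18.101139175708543))
contour -1 (array([58.09087095,  5.34804627]), np.float64(19.370653690307325))
contour 29 (array([58.06792071,  5.36077569]), np.float64(16.40538852720128))
red edge (array([56.44630494,  5.39510269]), np.float64(14.591381750727729))
74 150
die (array([-5.26556339, -0.97808237]), np.float64(19.16004367867657)) (229, 284, 97, 87)
```

```bash
python3 - <<'E'
from h import *
f=np.load("pics/w3.npz");K,T=f['K'],f['T'];p=f['p'];P=cloud(f['d'].astype(float),K,T)
m=((abs(P[...,2]+10.5)<2)&(abs(P[...,0]+4)<40)&(abs(P[...,1])<45)).astype(np.uint8)
m=cv2.morphologyEx(m,cv2.MORPH_OPEN,np.ones((5,5)))
k=max(cv2.findContours(m,0,cv2.CHAIN_APPROX_NONE)[0],key=cv2.contourArea)
r=np.array([ray(u,v,-10.5,K,T)[:2] for u,v in k[:,0]])
mid=r[abs(r[:,1]-.5)<5];print("top x at mid",mid[:,0].min(),mid[:,0].max())
# right/left vertices excluded: use points away from jaws
e=r[(abs(r[:,1])<22)]
A=np.c_[2*e,np.ones(len(e))];c=np.linalg.lstsq(A,(e**2).sum(1),rcond=None)[0];print("circle",c[:2],np.sqrt(c[2]+c[:2]@c[:2]))
for u,v in((229,327),(326,327),(277,284),(277,371)):print((u,v),ray(u,v,-10.5,K,T)[:2].round(1))
g=cv2.cvtColor(p,cv2.COLOR_RGB2GRAY);print(g[327,220:236],g[327,320:334],g[276:292,300],g[362:378,300])
E
```

```text
top x at mid -33.795682711501925 26.393993139671274
circle [-3.65705602 -0.01209536] 30.262773178672642
(229, 327) [ -4.1 -18.1]
(326, 327) [-4.1 18.4]
(277, 284) [13.9 -0.1]
(277, 371) [-24.1  -0.1]
[151 151 151 152 152 150 148 137 115  88  75  73  72  73  72  72] [ 74  74  74  75  75  87 114 138 149 151 150 152 151 150] [147 148 148 147 148 149 147 149 149 150 147 138 117  92  77  74] [ 77  96 121 140 148 149 148 150 151 149 151 151 149 150 144 128]
```

play_rows --pt "2 0.1 0" --pt "4 0.3 0.5" --pt "5.5 0.5 1.5" --pt "6.1 0.53 3" --pt "6.18 0.53 4.2" --pt "6.18 0.53 4.9" --pt "6.18 0.53 5.2" --pt "6.18 0.53 5.2" --yaw '[0,0,0,0,0,0,0,0]' --jaw '[-1,-1,-1,-1,-1,-1,-1,-1]'

```text
time_s: 6.15
ee_pos: [530.0, -99.8, 246.5]
tool_rot: [-179.9, 0.0, 89.8]
wrist_force: [0.6, 0.3, -0.8]
opening: 59.0
```

play_rows --pt "0 0 0" --pt "0 0 0" --pt "0 0 0" --pt "0 0 0" --yaw '[0,0,0,0]' --jaw '[-1,-1,-1,-1]'

```text
time_s: 6.48
ee_pos: [530.8, -100.2, 247.9]
tool_rot: [179.9, 0.0, 89.8]
wrist_force: [-0.1, -0.0, -1.4]
opening: 59.0
```

```bash
python3 - <<'E'
from h import *
from bench import ctrl,viewer
for n in("scene","scene"):
    s=ctrl.get_state();p,d=viewer.grab_frame(n);print(s['ee_pos'],s['tool_rot'],s['wrist_force'],s['ft_torque'])
c=p[90:290,180:380];cv2.imwrite("pics/s4.png",cv2.resize(c,(600,600),interpolation=cv2.INTER_CUBIC)[...,::-1])
E
```

```text
[ 530.80973323 -100.23513732  247.87742679] [1.79927525e+02 3.61988786e-03 8.98071073e+01] [-0.11129258 -0.01794707 -1.42771933] [0.03983367 0.017782   0.01444945]
[ 530.73907231 -100.13948254  247.80752878] [1.79936762e+02 1.01433330e-03 8.98138952e+01] [ 0.55957576 -0.58059383 -0.85157804] [ 0.04259702  0.09186655 -0.02024092]
```

View pics/s4.png

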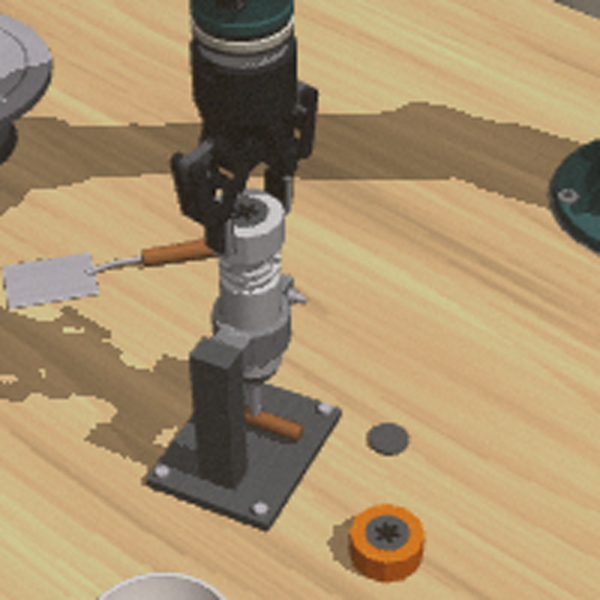

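The scene crop shows the cap level, just above the neck at about (255,250). The arm has settled about 2 mm short in y, because the earlier reading was taken mid-swing. I correct that and then descend gently.

play_rows --pt "0.1 -0.04 0" --pt "0.21 -0.04 0" --pt "0.21 -0.04 0.1" --pt "0.21 -0.04 0.3" --pt "0.21 -0.04 0.5" --pt "0.21 -0.04 0.5" --pt "0.21 -0.04 0.5" --pt "0.21 -0.04 0.5" --yaw '[0,0,0,0,0,0,0,0]' --jaw '[-1,-1,-1,-1,-1,-1,-1,-1]'

```text
time_s: 7.25
ee_pos: [530.0, -97.9, 242.2]
tool_rot: [-180.0, 0.0, 89.8]
wrist_force: [0.4, -1.3, -0.6]
opening: 59.1
```

play_rows --pt "0 0 0.15" --pt "0 0 0.3" --pt "0 0 0.4" --pt "0 0 0.4" --pt "0 0 0.4" --pt "0 0 0.4" --yaw '[0,0,0,0,0,0]' --jaw '[-1,-1,-1,-1,-1,-1]'

```text
time_s: 7.75
ee_pos: [530.1, -97.8, 238.3]
tool_rot: [180.0, 0.0, 89.8]
wrist_force: [0.1, 0.4, -0.9]
opening: 59.1
```

play_rows --pt "0 0 0.1" --pt "0 0 0.2" --pt "0 0 0.3" --pt "0 0 0.4" --pt "0 0 0.4" --pt "0 0 0.4" --yaw '[0,0,0,0,0,0]' --jaw '[-1,-1,-1,-1,-1,-1]'

```text
time_s: 8.25
ee_pos: [530.0, -97.8, 234.2]
tool_rot: [-180.0, 0.0, 89.8]
wrist_force: [-0.0, -0.0, -1.8]
opening: 58.7
```

play_rows --pt "0 0 0.1" --pt "0 0 0.2" --pt "0 0 0.3" --pt "0 0 0.3" --pt "0 0 0.3" --yaw '[0,0,0,0,0]' --jaw '[-1,-1,-1,-1,-1]'

```text
time_s: 8.67
ee_pos: [530.0, -97.8, 231.2]
tool_rot: [-180.0, 0.0, 89.8]
wrist_force: [0.3, -0.6, -0.7]
opening: 58.6
```

play_rows --pt "0 0 0.1" --pt "0 0 0.2" --pt "0 0 0.2" --pt "0 0 0.2" --yaw '[0,0,0,0]' --jaw '[-1,-1,-1,-1]'

```text
time_s: 9.0
ee_pos: [530.2, -97.9, 229.7]
tool_rot: [180.0, -0.0, 89.8]
wrist_force: [-0.5, 0.0, 2.6]
opening: 58.3
```

play_rows --pt "0 0 0.1" --pt "0 0 0.1" --pt "0 0 0.1" --yaw '[0,0,0]' --jaw '[-1,-1,-1]'

```text
time_s: 9.25
ee_pos: [530.2, -97.9, 229.6]
tool_rot: [180.0, -0.1, 89.8]
wrist_force: [-2.9, 1.6, 10.0]
opening: 58.8
```

play_rows --pt "0 -0.018 -0.05" --pt "-0.002 -0.037 -0.05" --pt "-0.002 -0.037 -0.05" --yaw '[-0.05,-0.1,-0.1]' --jaw '[-1,-1,-1]'

```text
time_s: 9.5
ee_pos: [530.3, -98.0, 229.9]
tool_rot: [179.9, -0.0, 95.6]
wrist_force: [-1.9, 0.4, 8.3]
opening: 58.7
```

play_rows --pt "0 -0.018 -0.02" --pt "-0.002 -0.037 -0.04" --pt "-0.002 -0.037 -0.04" --yaw '[-0.05,-0.1,-0.1]' --jaw '[-1,-1,-1]'

```text
time_s: 9.75
ee_pos: [529.8, -98.1, 230.3]
tool_rot: [179.9, -0.0, 101.4]
wrist_force: [-1.7, 0.1, 7.4]
opening: 58.8
```

play_rows --pt "0 -0.018 -0.02" --pt "-0.002 -0.037 -0.04" --pt "-0.002 -0.037 -0.04" --yaw '[-0.05,-0.1,-0.1]' --jaw '[-1,-1,-1]'

```text
time_s: 10.0
ee_pos: [529.3, -98.2, 230.7]
tool_rot: [179.9, -0.0, 107.1]
wrist_force: [-2.4, 0.1, 7.6]
opening: 58.9
```

play_rows --pt "0 -0.018 -0.02" --pt "-0.002 -0.037 -0.04" --pt "-0.002 -0.037 -0.04" --yaw '[-0.05,-0.1,-0.1]' --jaw '[-1,-1,-1]'

```text
time_s: 10.25
ee_pos: [528.9, -98.3, 231.0]
tool_rot: [179.9, -0.0, 112.8]
wrist_force: [-1.3, 0.4, 7.0]
opening: 59.0
```

play_rows --pt "0 -0.018 -0.02" --pt "-0.002 -0.037 -0.035" --pt "-0.002 -0.037 -0.035" --yaw '[-0.05,-0.1,-0.1]' --jaw '[-1,-1,-1]'

```text
time_s: 10.5
ee_pos: [528.4, -98.6, 231.4]
tool_rot: [179.9, 0.0, 118.5]
wrist_force: [-2.6, 0.0, 7.8]
opening: 58.5
```

play_rows --pt "0 -0.018 -0.02" --pt "-0.002 -0.037 -0.035" --pt "-0.002 -0.037 -0.035" --yaw '[-0.05,-0.1,-0.1]' --jaw '[-1,-1,-1]'

```text
time_s: 10.75
ee_pos: [528.0, -98.8, 231.8]
tool_rot: [180.0, -0.0, 124.3]
wrist_force: [-2.4, 0.6, 7.8]
opening: 58.6
```

play_rows --pt "0 -0.018 -0.02" --pt "-0.002 -0.037 -0.035" --pt "-0.002 -0.037 -0.035" --yaw '[-0.05,-0.1,-0.1]' --jaw '[-1,-1,-1]'

```text
time_s: 11.0
ee_pos: [527.7, -99.1, 232.1]
tool_rot: [180.0, 0.0, 130.0]
wrist_force: [-2.3, 1.1, 7.7]
opening: 58.7
```

play_rows --pt "0 -0.011 -0.01" --pt "-0.001 -0.022 -0.02" --pt "-0.001 -0.022 -0.02" --yaw '[-0.03,-0.06,-0.06]' --jaw '[-1,-1,-1]'

```text
time_s: 11.25
ee_pos: [527.6, -99.3, 232.3]
tool_rot: [180.0, 0.0, 133.4]
wrist_force: [-3.3, 0.6, 7.9]
opening: 59.0
```

play_rows --pt "0 -0.011 -0.01" --pt "-0.001 -0.022 -0.02" --pt "-0.001 -0.022 -0.02" --yaw '[-0.03,-0.06,-0.06]' --jaw '[-1,-1,-1]'

```text
time_s: 11.5
ee_pos: [527.7, -99.4, 232.4]
tool_rot: [179.9, 0.1, 136.8]
wrist_force: [-0.7, 0.6, 6.5]
opening: 58.8
```

play_rows --pt "0 -0.011 0" --pt "-0.001 -0.022 0" --pt "-0.001 -0.022 0" --yaw '[-0.03,-0.06,-0.06]' --jaw '[-1,-1,-1]'

```text
time_s: 11.75
ee_pos: [527.7, -98.7, 232.2]
tool_rot: [179.9, 0.0, 140.3]
wrist_force: [-0.9, 1.0, 5.2]
opening: 58.4
```

play_rows --pt "0 -0.011 0.02" --pt "-0.001 -0.022 0.03" --pt "-0.001 -0.022 0.03" --yaw '[-0.03,-0.06,-0.06]' --jaw '[-1,-1,-1]'

```text
time_s: 12.0
ee_pos: [527.1, -99.3, 231.2]
tool_rot: [180.0, 0.0, 143.7]
wrist_force: [-0.3, -0.5, -0.7]
opening: 58.7
```

Force has gone: the cap has come off the ridges. I follow it down without turning.

play_rows --pt "0 0 0.1" --pt "0 0 0.2" --pt "0 0 0.3" --pt "0 0 0.3" --yaw '[0,0,0,0]' --jaw '[-1,-1,-1,-1]'

```text
time_s: 12.33
ee_pos: [526.6, -99.7, 227.7]
tool_rot: [-179.9, -0.0, 143.7]
wrist_force: [-1.3, -0.9, 0.0]
opening: 58.7
```

play_rows --pt "0 0 0.1" --pt "0 0 0.2" --pt "0 0 0.2" --pt "0 0 0.2" --yaw '[0,0,0,0]' --jaw '[-1,-1,-1,-1]'

```text
time_s: 12.67
ee_pos: [526.7, -99.6, 225.9]
tool_rot: [-180.0, -0.0, 143.7]
wrist_force: [-0.6, -0.9, -0.5]
opening: 58.8
```

play_rows --pt "0 0 0.05" --pt "0 0 0.1" --pt "0 0 0.1" --yaw '[0,0,0]' --jaw '[-1,-1,-1]'

```text
time_s: 12.92
ee_pos: [527.3, -99.0, 225.0]
tool_rot: [180.0, -0.0, 143.7]
wrist_force: [-0.8, -0.8, -2.3]
opening: 58.9
```

play_rows --pt "0 0 0.05" --pt "0 0 0.1" --pt "0 0 0.1" --yaw '[0,0,0]' --jaw '[-1,-1,-1]'

```text
time_s: 13.17
ee_pos: [527.2, -99.0, 224.2]
tool_rot: [180.0, -0.0, 143.7]
wrist_force: [-0.3, -0.5, -0.3]
opening: 58.9
```

```bash
python3 -c "
from bench import ctrl
s=ctrl.get_state();print(s['ee_pos'],s['wrist_force'],s['ft_torque'],s['joint_positions'].round(0))"
```

```text
[527.24124435 -98.97740483 224.19905272] [-0.2625121  -0.45827468 -0.30712675] [0.05094817 0.20730006 0.00032007] [ -5.  22.  14. 118.  -8.  41.  68.]
```

play_rows --pt "0 0 0.05" --pt "0 0 0.05" --pt "0 0 0.05" --yaw '[0,0,0]' --jaw '[-1,-1,-1]'

```text
time_s: 13.42
ee_pos: [527.3, -99.0, 224.0]
tool_rot: [180.0, 0.0, 143.7]
wrist_force: [-2.8, 0.3, 3.5]
opening: 58.9
```

play_rows --pt "0 0 0.05" --pt "0 0 0.05" --pt "0 0 0.05" --yaw '[0,0,0]' --jaw '[-1,-1,-1]'

```text
time_s: 13.67
ee_pos: [527.2, -99.0, 223.9]
tool_rot: [180.0, -0.0, 143.7]
wrist_force: [-3.0, 1.7, 6.5]
opening: 58.8
```

play_rows --pt "0 0 -0.03" --pt "0 0.018 -0.01" --pt "-0.002 0.037 0.01" --pt "-0.004 0.055 0.03" --pt "-0.004 0.055 0.03" --yaw '[0,0.05,0.1,0.15,0.15]' --jaw '[-1,-1,-1,-1,-1]' --squeeze 90

```text
time_s: 14.08
ee_pos: [528.0, -100.4, 223.8]
tool_rot: [-180.0, 0.1, 135.0]
wrist_force: [-2.5, -2.3, 5.6]
opening: 57.8
```

```bash
cat > st.py <<'E'
from bench import ctrl
s=ctrl.get_state();print(s['ee_pos'].round(1),s['tool_rot'].round(1),s['wrist_force'].round(1),s['ft_torque'].round(2),round(s['opening'],1))
E
python3 st.py
```

```text
[ 528.  -100.4  223.8] [-1.80e+02  1.00e-01  1.35e+02] [-2.5 -2.3  5.6] [-0.41  0.57 -0.02] 57.8
```

play_rows --pt "0 0 0" --pt "0 0 0" --yaw '[0,0]' --jaw '[-1,-1]'

```text
time_s: 14.25
ee_pos: [528.0, -100.4, 223.7]
tool_rot: [-180.0, 0.1, 135.0]
wrist_force: [-2.4, -1.9, 5.9]
opening: 57.8
```

```bash
python3 st.py
```

```text
[ 528.  -100.4  223.7] [-1.80e+02  1.00e-01  1.35e+02] [-2.4 -1.9  5.9] [-0.38  0.54 -0.03] 57.8
```

play_rows --pt "0 0.018 0.02" --pt "-0.002 0.037 0.03" --pt "-0.002 0.037 0.03" --yaw '[0.05,0.1,0.1]' --jaw '[-1,-1,-1]'

```text
time_s: 14.5
ee_pos: [528.1, -100.3, 223.4]
tool_rot: [-180.0, 0.1, 129.2]
wrist_force: [-1.5, -1.6, 6.3]
opening: 58.0
```

```bash
python3 st.py
```

```text
[ 528.1 -100.3  223.4] [-1.800e+02  1.000e-01  1.292e+02] [-1.5 -1.6  6.3] [-0.48  0.57 -0.01] 58.0
```

play_rows --pt "0 0.018 0.02" --pt "-0.002 0.037 0.037" --pt "-0.005 0.055 0.055" --pt "-0.007 0.073 0.07" --pt "-0.007 0.073 0.07" --yaw '[0.05,0.1,0.15,0.2,0.2]' --jaw '[-1,-1,-1,-1,-1]'

```text
time_s: 14.92
ee_pos: [528.9, -99.6, 222.8]
tool_rot: [179.9, 0.1, 117.8]
wrist_force: [-2.0, -1.3, 5.6]
opening: 58.1
```

```bash
python3 st.py
```

```text
[528.9 -99.6 222.8] [1.799e+02 1.000e-01 1.178e+02] [-2.  -1.3  5.6] [-0.21  0.38 -0.05] 58.1
```

play_rows --pt "0 0.018 0.02" --pt "-0.002 0.037 0.037" --pt "-0.005 0.055 0.055" --pt "-0.007 0.073 0.07" --pt "-0.007 0.073 0.07" --yaw '[0.05,0.1,0.15,0.2,0.2]' --jaw '[-1,-1,-1,-1,-1]'

```text
time_s: 15.33
ee_pos: [529.7, -99.3, 222.8]
tool_rot: [179.9, 0.1, 106.3]
wrist_force: [-4.2, -1.0, 10.7]
opening: 57.7
```

```bash
python3 st.py
```

```text
[529.7 -99.3 222.8] [1.799e+02 1.000e-01 1.063e+02] [-4.2 -1.  10.7] [-0.12  0.74 -0.09] 57.7
```

play_rows --pt "0 0 -0.05" --pt "0 0 -0.05" --pt "0 0 -0.05" --yaw '[0,0,0]' --jaw '[-1,-1,-1]'

```text
time_s: 15.58
ee_pos: [529.7, -99.2, 222.8]
tool_rot: [179.9, 0.1, 106.4]
wrist_force: [-1.4, -0.8, 7.8]
opening: 58.0
```

```bash
cat > cap.py <<'E'
from h import *
from bench import ctrl,viewer
import sys
M=viewer.camera_model("wrist");s=ctrl.get_state();p,d=viewer.grab_frame("wrist");K,T=M['K'],M['tool_from_camera']
print(s['ee_pos'].round(1),s['tool_rot'].round(1),s['wrist_force'].round(1),s['ft_torque'].round(2))
cv2.imwrite(f"pics/{sys.argv[1]}.png",p[...,::-1])
P=cloud(d.astype(float),K,T)
m=(abs(P[...,0]+4)<32)&(abs(P[...,1])<24)&(abs(P[...,2]+10.5)<5);q=P[m];A=np.c_[q[:,:2],np.ones(len(q))]
for _ in range(6):
    c=np.linalg.lstsq(A,q[:,2],rcond=None)[0];k=abs(A@c-q[:,2])<1;A,q=A[k],q[k]
W=wristT(s,np.eye(4));cw=W@np.r_[-3.7,0,c@[-3.7,0,1],1]
print("plane",c[2].round(2),"tilt",np.degrees(c[:2]).round(2),"top world",cw[:3].round(1))
m=((abs(P[...,2]-c[2])<2)&(abs(P[...,0]+4)<40)&(abs(P[...,1])<45)).astype(np.uint8);m=cv2.morphologyEx(m,cv2.MORPH_OPEN,np.ones((5,5)))
k=max(cv2.findContours(m,0,cv2.CHAIN_APPROX_NONE)[0],key=cv2.contourArea)
r=np.array([ray(u,v,c[2],K,T)[:2] for u,v in k[:,0]]);mid=r[abs(r[:,1]-.5)<5]
print("x at mid",mid[:,0].min().round(1),mid[:,0].max().round(1))
lo=r[(r[:,0]>0)&(abs(r[:,1])<6)];print("far flat slope deg",np.degrees(np.polyfit(lo[:,1],lo[:,0],1)[0]).round(1))
E
python3 cap.py w5
```

```text
[529.7 -99.2 222.8] [1.799e+02 1.000e-01 1.064e+02] [-1.4 -0.8  7.8] [-0.21  0.47 -0.04]
plane -10.23 tilt [0.05 0.06] top world [ 530.7 -102.8  233.1]
x at mid -33.6 26.6
far flat slope deg -0.3
```

View pics/w5.png

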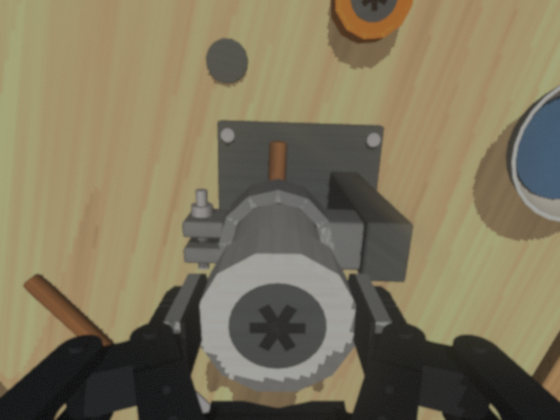

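The wrist view shows the cap level on the barrel at (278,326), still square in the jaws. Its top is at 233.1 mm against 232.7 when home, so it is at about full depth. I go on turning in small steps and watch the moment.

play_rows --pt "0 0.018 -0.02" --pt "-0.002 0.037 -0.02" --pt "-0.002 0.037 -0.02" --yaw '[0.05,0.1,0.1]' --jaw '[-1,-1,-1]'

```text
time_s: 15.88
ee_pos: [529.8, -98.6, 222.8]
tool_rot: [179.9, 0.1, 100.6]
wrist_force: [-2.4, 0.8, 8.6]
opening: 58.1
```

```bash
python3 st.py
```

```text
[529.8 -98.6 222.8] [1.799e+02 1.000e-01 1.006e+02] [-2.4  0.8  8.6] [-0.05  0.58 -0.11] 58.1
```

play_rows --pt "0 0.018 -0.04" --pt "0 0.018 -0.04" --pt "0 0.018 -0.04" --yaw '[0.05,0.05,0.05]' --jaw '[-1,-1,-1]'

```text
time_s: 16.13
ee_pos: [529.9, -98.5, 222.8]
tool_rot: [180.0, 0.1, 97.9]
wrist_force: [-1.7, 0.6, 5.5]
opening: 57.8
```

```bash
python3 st.py
```

```text
[529.9 -98.5 222.8] [1.80e+02 1.00e-01 9.79e+01] [-1.7  0.6  5.5] [-0.2   0.49  0.2 ] 57.8
```

play_rows --pt "0 0.011 -0.01" --pt "0 0.011 -0.01" --pt "0 0.011 -0.01" --yaw '[0.03,0.03,0.03]' --jaw '[-1,-1,-1]'

```text
time_s: 16.38
ee_pos: [530.0, -98.5, 222.8]
tool_rot: [180.0, 0.1, 96.2]
wrist_force: [-2.0, -1.1, 4.8]
opening: 57.9
```

```bash
python3 st.py
```

```text
[530.  -98.5 222.8] [1.80e+02 1.00e-01 9.62e+01] [-2.  -1.1  4.8] [-0.26  0.32  0.71] 57.9
```

play_rows --pt "0 0 -0.03" --pt "0 0 -0.03" --yaw '[0,0]' --jaw '[-1,-1]'

```text
time_s: 16.55
ee_pos: [530.0, -98.4, 222.8]
tool_rot: [180.0, 0.1, 96.2]
wrist_force: [-1.1, -1.0, 3.6]
opening: 57.8
```

```bash
python3 st.py
```

```text
[530.  -98.4 222.8] [1.80e+02 1.00e-01 9.62e+01] [-1.1 -1.   3.6] [-0.48  0.22  0.73] 57.8
```

Moment steady at 0.73 N m, which is snug. I release and lift clear.

play_rows --pt "0 0 -0.03" --pt "0 0 -0.03" --pt "0 0 -0.03" --pt "0 0 -0.03" --pt "0 0 -0.03" --pt "0 0 -0.03" --pt "0 0 -0.03" --pt "0 0 -0.03" --yaw '[0,0,0,0,0,0,0,0]' --jaw '[-0.2,0.3,0.7,1,1,1,1,1]'

```text
time_s: 17.22
ee_pos: [529.7, -97.7, 223.1]
tool_rot: [180.0, -0.0, 96.1]
wrist_force: [-0.0, 0.5, -0.2]
opening: 85.5
```

play_rows --pt "0 0 -0.5" --pt "0 0 -1.5" --pt "0 0 -3" --pt "0 0 -5" --pt "0 0 -7" --pt "0 0 -8" --pt "0 0 -8" --pt "0 0 -8" --yaw '[0,0,0,0,0,0,0,0]' --jaw '[1,1,1,1,1,1,1,1]'

```text
time_s: 17.88
ee_pos: [529.8, -97.8, 303.5]
tool_rot: [179.9, -0.0, 96.1]
wrist_force: [0.1, 0.5, 0.1]
opening: 85.3
```

```bash
python3 - <<'E'
from h import *
from bench import ctrl,viewer
s=ctrl.get_state();print(s['time_s'],s['ee_pos'],s['wrist_force'],s['ft_torque'])
M=viewer.camera_model("wrist");p,d=viewer.grab_frame("wrist");T=wristT(s,M['tool_from_camera']);P=cloud(d.astype(float),M['K'],T)
m=(np.hypot(P[...,0]-530,P[...,1]+102)<29)&(P[...,2]>225)&(P[...,2]<245);q=P[m]
A=np.c_[q[:,:2]-[530,-102],np.ones(len(q))];c=np.linalg.lstsq(A,q[:,2],rcond=None)[0]
print("cap top",np.median(q,0).round(1),"tilt",np.degrees(c[:2]).round(2),len(q))
f,d2=viewer.grab_frame("scene");
cv2.imwrite("pics/end.png",np.hstack([cv2.resize(p,(400,300)),cv2.resize(f,(400,300))])[...,::-1])
E
```

```text
17.8833 [529.81367547 -97.78476205 303.49149324] [0.11416392 0.47769462 0.09777879] [ 0.00233753 -0.0049811  -0.02396085]
cap top [ 529.8 -100.7  233. ] tilt [ 0.03 -0.12] 7207
```

View pics/end.png

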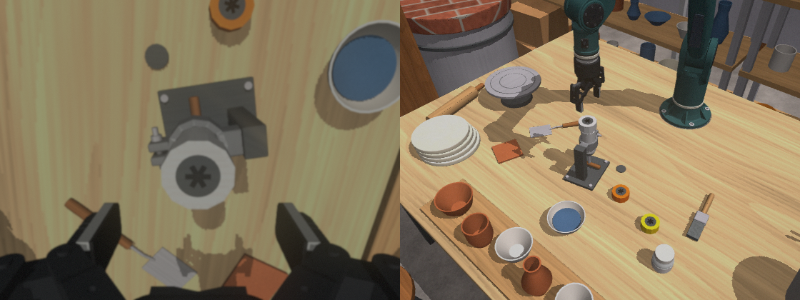

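The final views show the cap level on the barrel (wrist view, about (197,178)), the gripper clear and the other things where they were. I'm handing in.

```bash
python3 -c "
from bench import job
print(job.job_done())"
```

```text
the job is handed in; nothing more can be done
None
```

The aluminium cap is screwed fully home on the extruder and snug, and the job was handed in at about 18 s of the 54 s allowed.

- **Thread start:** I gripped the cap on opposite flats and set it level on the ridges. I turned it back about 0.94 rad under roughly 7–9 N, with the first touch and first step at 9–11 N, a little over the 6 N named. It then dropped about 8 mm, where some 7 mm was expected.
- **Tightening:** I screwed it forward about 0.83 rad. It reached full depth and turned freely for about 0.3 rad. It then tightened to a steady 0.73 N m, inside the 0.4–1 N m range, and I let go and lifted clear.

**Last checks:** the cap top is at 233.0 mm against 232.7 mm expected when home, with tilt under 0.15°. The wrist force is about zero, nothing is touched, and the other things look unmoved.

**What disagreed:** the descent in the thread measured about 1.2 mm, less than the 2.3–3.3 mm the stated depths imply. The final height still agrees with home within calibration. I did not measure the cap's angle again after letting go.

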